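Lay four stacked picture frames on the photographs they were made for

ROBOT

A 6-joint arm with a two-finger parallel gripper is mounted at the origin on the work surface. World frame = base frame: x ahead of the robot, y to its left, z up, the work surface at z = 0. Lengths are in mm, angles in rad, forces in N, time in s.
With the tool pointing down it reaches from about 225 to 725 mm from the base axis. Payload 3.1 kg.
Tool frame: the origin (TCP) lies between the finger pads; the fingertips stand 11 mm ahead of it and the grasp point (between the pads) lies 8 mm behind it; z points along the fingers, y is the line along which they close (so a half turn about z gives the same grasp; the last joint's range is limited). The gripper opens to 85 mm and grips with 20 to 120 N. Pads are 22 mm wide; open, the fingers measure 114 mm over their backs; the gripper's body (76 mm by 85 mm) begins 54 mm behind the grasp point. The pads swing forward as they close: fully open they stand 13 mm farther back than shut.
Start: joints at [-1.285, 0.048, 0.099, 1.622, 0, 1.443], TCP at [211.083, -480.689, 242.312] pointing down, gripper open.
Joint ranges: [-2.91, 2.91], [-0.99, 1.94], [-1.21, 1.42], [-2.12, 2.29], [-1.49, 1.47], [-3.14, 3.14]. Speed limits (rad/s): [2.79, 2.79, 3.14, 3.14, 3.14, 3.14].

INTERFACE

Orientations are given as a unit quaternion [x, y, z, w].
In Python, from plant import r, eyes gives the robot as it stands.
- The arm moves only by the tool carry_out, never from a script. Its argument "rows" is a list that holds one entry, the list of rows, each a list of 6 numbers: the shift along the tool's x, y, z in cm, then the turn, a rotation vector about the tool's x, y, z in degrees. In form: [[[dx, dy, dz, rx, ry, rz], ...]]. A call has 1 to 12 rows; each row is the pose to reach, as a shift and turn from the pose commanded when the call began, along the tool's axes at that moment; what a row does not reach only later rows make up. A row lasts 1/10 s, in which the tool goes at most 50 mm and 8.59 degrees, less where a joint would pass 70% of its speed; a pose out of reach is approached as far as the arm can. A call with a gripper value outside its range is refused whole. "grip" is the closure, from -1 (fully open) to 1 (shut), so that 0 is half open, set as the call begins (left out, the last holds). The fingers move at their own pace and stop on an object; "newtons" is the grip in N (left out, the last holds). Time passes only in rows, so rows that repeat a pose let the fingers close. It gives the time, the measured TCP pose, the force, the opening and the grip force at its end, in the units of the state.
- r.get_state(): the state, without advancing time (a new reading comes with each control period).
- eyes.get_image(name): name is "scene" or "top"; returns the picture (420x560x3 uint8, red, green, blue); there is no depth.
- eyes.camera_info(name): a dict with "fx", "fy", "cx", "cy" (pixels), "k1" (the pictures are not rectified: a ray, as slopes to the right and down, at radius r is drawn at 1 + k1 r^2 times it, then the intrinsics apply), "rvec" (rotation vector, rad) and "tvec" (3), from world to camera coordinates, as OpenCV has them. Camera axes: x right, y down, z forward; pixel columns grow to the right and rows downward; lengths in mm; the calibration is good to about 2 mm. A picture is of the moment at which its call begins. camera_info takes no time and is no camera call.
- r.sign_off(): hands the job in; it is judged then, once.
The state is a dict: "clock": time; "joints": joint angles; "dq": joint speeds; "joint_efforts": joint torques, N m; "ee_pos": TCP position; "tool_rot": TCP orientation; "wrist_force": force on the tool from outside, world axes, zero at the start; "ft_torque": the same for the moment, N m; "gripper_width": finger opening in mm; "grasp_force": force on a finger pad.
Only numpy, scipy, OpenCV 4.12 (cv2) and the standard library are available. Lean on these libraries where they do the work, as an engineer would, in place of code of your own. Each camera call takes 0.05 s, during which the arm holds its last target. There are 200 camera calls.

TASK

Four newly joined picture frames are stacked on the framing bench, and the four mounted photographs they were made for lie around them. Take the frames off the stack from the top, one at a time, and lay each one flat, centred and square over its own photograph (the one that fills its opening without sticking out past its outside), setting it down rather than dropping it. Leave the tape roll and the tin of points where they are.

Things in the scene. Friction and masses are not known exactly. Their poses are not given: they have to be found in the camera images.
- frame_a_center (a point): Bare oak picture frame, the largest, oblong: 180 x 140 mm outside, opening 132 x 92 mm, flat moulding 24 mm wide, 18 mm high, about 0.1 kg; starts at the bottom of the stack. Point: centre of the opening, 9 mm above its underside; x along the 180 mm side, y along the 140 mm side, z up (a half turn is the same). Lift it by one side, pinched across the 24 mm.
- frame_b_center (a point): Bare oak picture frame, the larger of the two square ones: 140 x 140 mm outside, opening 92 x 92 mm, flat moulding 24 mm wide, 18 mm high, about 0.1 kg; starts at the second place from the bottom. Point: centre of the opening, 9 mm above its underside; x along the 140 mm side, y along the 140 mm side, z up (any quarter turn is the same). Lift it by one side, pinched across the 24 mm.
- frame_c_center (a point): Bare oak picture frame, the smaller oblong one: 130 x 100 mm outside, opening 82 x 52 mm, flat moulding 24 mm wide, 18 mm high, about 0.1 kg; starts at the third place from the bottom. Point: centre of the opening, 9 mm above its underside; x along the 130 mm side, y along the 100 mm side, z up (a half turn is the same). Lift it by one side, pinched across the 24 mm.
- frame_d_center (a point): Bare oak picture frame, the small square one: 100 x 100 mm outside, opening 52 x 52 mm, flat moulding 24 mm wide, 18 mm high, about 0.1 kg; starts at the top of the stack. Point: centre of the opening, 9 mm above its underside; x along the 100 mm side, y along the 100 mm side, z up (any quarter turn is the same). Lift it by one side, pinched across the 24 mm.
- photo_a_face (a point): Black-and-white photograph on white foam board, 156 x 116 mm, 5 mm thick, face up, stuck to the bench; made for it: the 180 x 140 mm frame (the board is 12 mm larger all round than that frame's opening). Point: centre of its upper face, 5 mm above the bench; x along the 156 mm side, y along the 116 mm side, z up.
- photo_b_face (a point): Black-and-white photograph on white foam board, 116 x 116 mm, 5 mm thick, face up, stuck to the bench; made for it: the 140 x 140 mm frame (the board is 12 mm larger all round than that frame's opening). Point: centre of its upper face, 5 mm above the bench; x along the 116 mm side, y along the 116 mm side, z up.
- photo_c_face (a point): Black-and-white photograph on white foam board, 106 x 76 mm, 5 mm thick, face up, stuck to the bench; made for it: the 130 x 100 mm frame (the board is 12 mm larger all round than that frame's opening). Point: centre of its upper face, 5 mm above the bench; x along the 106 mm side, y along the 76 mm side, z up.
- photo_d_face (a point): Black-and-white photograph on white foam board, 76 x 76 mm, 5 mm thick, face up, stuck to the bench; made for it: the 100 x 100 mm frame (the board is 12 mm larger all round than that frame's opening). Point: centre of its upper face, 5 mm above the bench; x along the 76 mm side, y along the 76 mm side, z up.
- tape_roll_center (a point): Roll of masking tape lying flat among the work, 60 mm across, 24 mm high; its centre, half-way up. Not to be disturbed.
- point_tin_center (a point): Round steel tin of glazing points standing among the work, 57 mm across, 32 mm high; its centre, half-way up. Not to be disturbed.
There are look-alikes about, which are no part of the job. What is shaped like the part that bears frame_a_center but yellow is not meant.

How it is judged (in metres and radians):
On the way, in this order (a step that is already met when the one before it is completed fails the run):
1. the small square frame lies flat, centred and square on its photograph, let go (horizontal distance between frame_d_center and photo_d_face below 0.01 m and (angle between the x axis of frame_d_center and the x axis of photo_d_face, either way round below 0.1 rad or angle between the x axis of frame_d_center and the y axis of photo_d_face, either way round below 0.1 rad) and z of frame_d_center in the frame of photo_d_face below 0.012 m and angle between frame_d_center's own z axis and vertical below 0.04 rad and contact force between frame_d and the fingers below 0.05 N), for 0.2 s.
2. the smaller oblong frame lies flat, centred and square on its photograph, let go (horizontal distance between frame_c_center and photo_c_face below 0.01 m and angle between the x axis of frame_c_center and the x axis of photo_c_face, either way round below 0.1 rad and z of frame_c_center in the frame of photo_c_face below 0.012 m and angle between frame_c_center's own z axis and vertical below 0.04 rad and contact force between frame_c and the fingers below 0.05 N), for 0.2 s.
3. the larger square frame lies flat, centred and square on its photograph, let go (horizontal distance between frame_b_center and photo_b_face below 0.01 m and (angle between the x axis of frame_b_center and the x axis of photo_b_face, either way round below 0.1 rad or angle between the x axis of frame_b_center and the y axis of photo_b_face, either way round below 0.1 rad) and z of frame_b_center in the frame of photo_b_face below 0.012 m and angle between frame_b_center's own z axis and vertical below 0.04 rad and contact force between frame_b and the fingers below 0.05 N), for 0.2 s.
4. the large oblong frame lies flat, centred and square on its photograph, let go (horizontal distance between frame_a_center and photo_a_face below 0.01 m and angle between the x axis of frame_a_center and the x axis of photo_a_face, either way round below 0.1 rad and z of frame_a_center in the frame of photo_a_face below 0.012 m and angle between frame_a_center's own z axis and vertical below 0.04 rad and contact force between frame_a and the fingers below 0.05 N), for 0.2 s.
At the end, for the whole second after the job is handed in: Each of the four frames lies flat on its own photograph, its centre within 10 mm of the photograph's centre and its sides within 0.1 rad (about 6 degrees) of the photograph's sides, released and at rest (all of step 1 and all of step 2 and all of step 3 and all of step 4 and linear speed of each of frame_a, frame_b, frame_c, frame_d below 0.01 m/s); the robot touches nothing.
It fails at once if a frame is dropped or thrown (faster than 0.6 m/s, a fall of about 18 mm, with no finger touching it) ((contact force between frame_a and the fingers below 0.01 N and linear speed of frame_a above 0.6 m/s) or (contact force between frame_b and the fingers below 0.01 N and linear speed of frame_b above 0.6 m/s) or (contact force between frame_c and the fingers below 0.01 N and linear speed of frame_c above 0.6 m/s) or (contact force between frame_d and the fingers below 0.01 N and linear speed of frame_d above 0.6 m/s)).
It fails at once if the tape roll is pushed more than 20 mm (distance of tape_roll_center from where it was at the start of the episode above 0.02 m).
It fails at once if the tin of points is pushed more than 20 mm (distance of point_tin_center from where it was at the start of the episode above 0.02 m).
It also fails if it takes over 128 s, if anything falls off the work surface, if the arm or the gripper's body presses on something with over 40 N, if the wrist force passes 120 N, or if a joint passes its speed limit or range.

## Working session

There is one attempt and no reset: what is moved stays moved. The work goes in short steps, Python scripts to look and compute and a tool call to move; the robot and the scene stay as the last step left them, time stands still between calls to the robot, and variables do not carry over. Pictures are saved under pics/ and viewed, at most 14 in all, crops included, and the job is handed in when it is done.

Besides the shell and the picture viewer there is one more tool, called as name(argument=value, ...), one argument or row to a line, values as JSON. carry_out: Moves the arm, as the interface text tells. Its arguments: {"type":"object","properties":{"rows":{"type":"array","items":{"type":"array","items":{"type":"array","items":{"type":"number"}}}},"grip":{"type":"number"},"newtons":{"type":"number"}},"required":["rows"]}

```bash
mkdir -p pics; ls; python3 - <<'E'
from plant import r, eyes
import cv2
for n in("scene","top"):
    im=eyes.get_image(n); cv2.imwrite(f"pics/{n}0.png",im[:,:,::-1]); print(eyes.camera_info(n))
print(r.get_state())
E
```

```text
pics
{'fx': 395.2794670108702, 'fy': 395.2794670108702, 'cx': 282.8600587132622, 'cy': 205.5683918217288, 'k1': 0.03781511039748072, 'rvec': array([ 1.87072451,  1.7032155 , -0.6221877 ]), 'tvec': array([ -67.07368335, -269.76514411, 1390.67249249])}
{'fx': 402.3602332380847, 'fy': 402.3602332380847, 'cx': 276.9765201143796, 'cy': 208.67673092306734, 'k1': -0.08537153268922343, 'rvec': array([ 2.14336161, -2.10442877,  0.18988131]), 'tvec': array([ 14.58405141, 459.13647432, 929.78410985])}
{'clock': 0.1, 'joints': array([-1.28482873e+00,  4.86930993e-02,  9.77353904e-02,  1.62198211e+00,
       -7.04018491e-06,  1.44298219e+00]), 'dq': array([-0.00175916,  0.00041166,  0.00251347,  0.0009333 , -0.00189678,
       -0.00190642]), 'joint_efforts': array([ 2.14035041e-03, -3.39850438e+01,  3.20936072e+01,  1.58150028e-02,
       -3.80518350e-05,  2.79725320e-06]), 'ee_pos': array([ 210.91906043, -480.19276963,  241.21605227]), 'tool_rot': array([ 9.78673753e-01,  2.05417954e-01, -8.81711306e-05, -1.06812094e-03]), 'wrist_force': array([ 0.87631494, -0.18896034,  0.19794784]), 'ft_torque': array([ 0.02806319, -0.02611974,  0.0462903 ]), 'grasp_force': 0.0, 'gripper_width': 85.55348323683673}
```

View pics/top0.png

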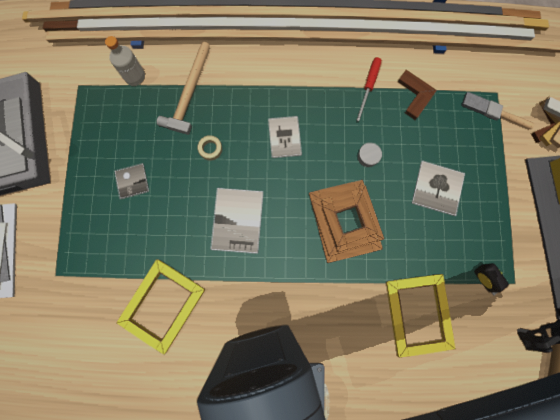

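View pics/scene0.png

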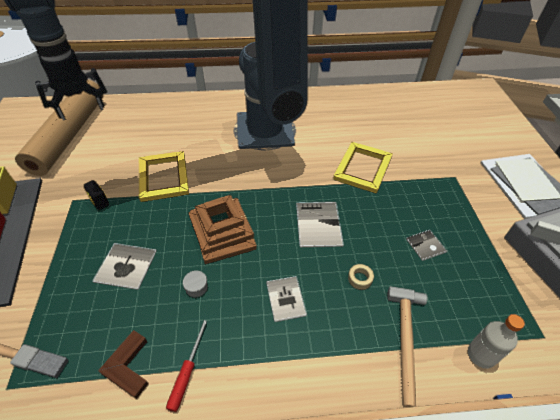

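```bash
cat > h.py <<'E'
import numpy as np, cv2
from plant import r, eyes
def cam(n):
    c=eyes.camera_info(n); K=np.array([[c['fx'],0,c['cx']],[0,c['fy'],c['cy']],[0,0,1]])
    R=cv2.Rodrigues(c['rvec'])[0]; return K,np.array([c['k1'],0,0,0.]),R,np.array(c['tvec'])
def ray(n,px,z):
    K,d,R,t=cam(n); p=cv2.undistortPoints(np.float64(px).reshape(-1,1,2),K,d).reshape(-1,2)
    v=np.c_[p,np.ones(len(p))]@R; o=-R.T@t
    return (o+v*((z-o[2])/v[:,2])[:,None])[:,:2]
def proj(n,P):
    K,d,R,t=cam(n); return cv2.projectPoints(np.float64(P).reshape(-1,1,3),cv2.Rodrigues(R)[0],t,K,d)[0].reshape(-1,2)
def rect(n,cnt,z):
    q=ray(n,cnt.reshape(-1,2),z).astype(np.float32); (c,s,a)=cv2.minAreaRect(q)
    if s[0]<s[1]: s=s[::-1];a+=90
    return np.round(c,1),np.round(s,1),round((a+90)%180-90,1)
def shot(n,f=None):
    im=eyes.get_image(n)[:,:,::-1].copy()
    if f: cv2.imwrite(f"pics/{f}.png",im)
    return im
def crop(im,cx,cy,h,f,k=6):
    x0,y0=int(cx-h),int(cy-h*.75); c=im[max(0,y0):y0+int(1.5*h),max(0,x0):x0+2*h]
    cv2.imwrite(f"pics/{f}.png",cv2.resize(c,None,fx=k,fy=k,interpolation=cv2.INTER_CUBIC)); return x0,y0
E
python3 - <<'E'
from h import *
seeds={"top":dict(a=(238,220),b=(439,187),c=(285,137),d=(131,181),tape=(209,147),tin=(370,154)),
"scene":dict(a=(320,224),b=(125,266),c=(286,298),d=(427,245))}
for n in seeds:
    im=cv2.imread(f"pics/{n}0.png"); hsv=cv2.cvtColor(im,cv2.COLOR_BGR2HSV)
    g=cv2.inRange(hsv,(65,90,20),(95,255,255)); m=255-g
    m[g>0]=0
    m=cv2.morphologyEx(m,cv2.MORPH_OPEN,np.ones((3,3)))
    cs,_=cv2.findContours(m,cv2.RETR_LIST,cv2.CHAIN_APPROX_NONE)
    for k,s in seeds[n].items():
        b=[c for c in cs if cv2.pointPolygonTest(cv2.convexHull(c),s,False)>0 and 150<cv2.contourArea(c)<8000]
        for c in b:print(n,k,rect(n,c,{'tape':24,'tin':32}.get(k,5)),cv2.contourArea(c))
im=cv2.imread("pics/top0.png");hsv=cv2.cvtColor(im,cv2.COLOR_BGR2HSV);print(hsv[188,345],hsv[200,330],hsv[275,430])
print(crop(im,347,220,50,"stack",8))
E
```

```text
top b (array([ 529.3, -389.8]), array([126.5, 124. ]), -15.4) 2095.0
top d (array([531.8, 400.2]), array([85.2, 85. ]), -71.2) 919.5
top tape (array([616.4, 197.8]), array([70. , 64.1]), 2.7) 514.5
top tin (array([ 603.6, -208.7]), array([67.2, 66.2]), -1.3) 507.0
scene a (array([438.6, 124.1]), array([164.1, 122.5]), -3.3) 1897.0
scene b (array([ 530.4, -388.4]), array([123. , 122.3]), 74.4) 1935.5
scene c (array([660.1,   8.4]), array([112.2,  81.5]), 6.0) 1350.0
scene d (array([535.7, 399.6]), array([83.5, 83.4]), -73.8) 726.0
[ 14 140 160] [ 15 138 163] [ 35 118 121]
(297, 182)
```

View pics/stack.png

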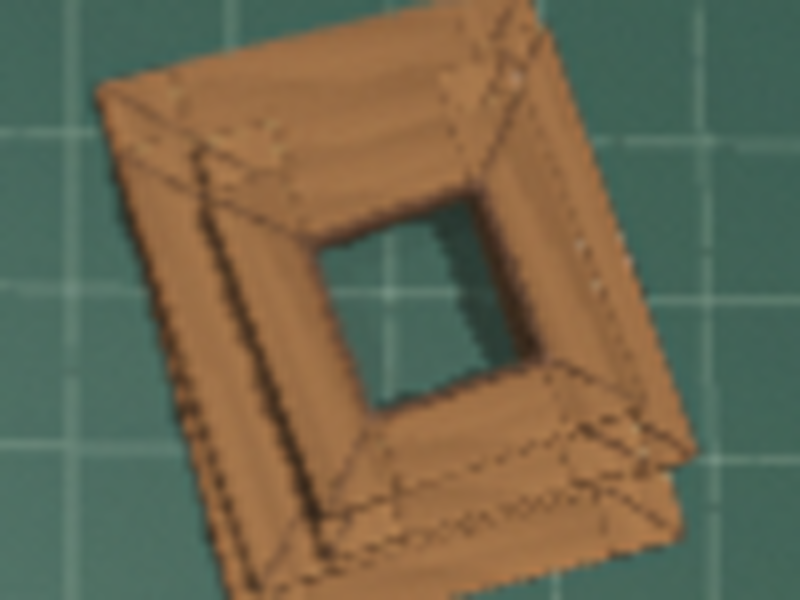

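```bash
python3 - <<'E'
from h import *
im=cv2.imread("pics/top0.png"); hsv=cv2.cvtColor(im,cv2.COLOR_BGR2HSV)
m=cv2.inRange(hsv,(0,0,0),(180,70,255)); m=cv2.morphologyEx(m,cv2.MORPH_OPEN,np.ones((3,3)))
for k,s in dict(a=(238,220),b=(439,187),c=(285,137),d=(131,181)).items():
    w=np.zeros_like(m); cv2.circle(w,s,48,255,-1)
    cs,_=cv2.findContours(m&w,cv2.RETR_EXTERNAL,cv2.CHAIN_APPROX_NONE)
    c=max(cs,key=cv2.contourArea); print(k,rect("top",c,5))
# opening of d, corners in crop
q=np.array([[310,240],[480,183],[547,358],[375,412]])
px=np.array([297,182])+(q+.5)/8-.5
w=ray("top",px,72); print(w.round(1),w.mean(0)); print(rect("top",px,72))
s=cv2.imread("pics/scene0.png"); print(proj("scene",[*w.mean(0),72])); print(crop(s,222,222,50,"stack_s",8))
E
```

```text
a (array([435.4, 123. ]), array([162.3, 122.6]), -3.3)
b (array([ 528., -390.]), array([122.8, 121.3]), -15.2)
c (array([657.4,   7.3]), array([113.1,  82.4]), 6.1)
d (array([531.9, 400.3]), array([81.9, 81. ]), 15.6)
[[ 448.9 -113.8]
 [ 466.8 -164.1]
 [ 415.2 -182.8]
 [ 398.6 -132.3]] [ 432.35481092 -148.24372964]
(array([ 432. , -148.3]), array([55.2, 53.4]), 20.0)
[[218.12480851 212.09155073]]
(172, 184)
```

View pics/stack_s.png

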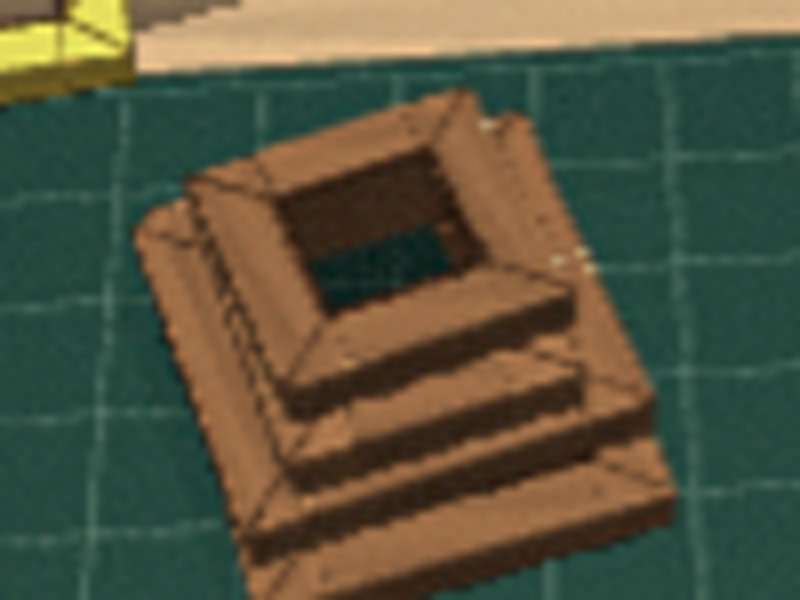

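```bash
cat > go.py <<'E'
import sys,json,os
import numpy as np
F='cmd.json'
p=json.load(open(F)) if os.path.exists(F) else [211.083,-480.689,242.312,23.70]
x,y,z,w=p; a=np.radians(w)
for s in sys.argv[1:]:
    t=[float(v) for v in s.split(',')]
    d=np.array(t[:3])-[x,y,z]
    row=[round((d[0]*np.cos(a)+d[1]*np.sin(a))/10,1),round((d[0]*np.sin(a)-d[1]*np.cos(a))/10,1),round(-d[2]/10,1),round(w-t[3],0)]
    dx,dy=row[0]*10,row[1]*10
    n=[x+dx*np.cos(a)+dy*np.sin(a),y+dx*np.sin(a)-dy*np.cos(a),z-row[2]*10,w-row[3]]
    print('end row',row,'dist',round(np.linalg.norm(d)),'->',np.round(n,1).tolist(),'from',np.round(p,1).tolist())
    json.dump(n,open(F,'w')); x,y,z,w=p=n; a=np.radians(w)
E
python3 go.py 397.3,-160,130,110
```

```text
end row [np.float64(29.9), np.float64(-21.9), np.float64(11.2), -86.0] dist 387 -> [396.8, -160.0, 130.3, 109.7] from [211.1, -480.7, 242.3, 23.7]
```

carry_out(
  rows=[
    [[2.5,-1.8,0,0,0,-7],[5,-3.6,0,0,0,-15],[7.5,-5.5,1,0,0,-23],[10,-7.3,2,0,0,-31],[12.5,-9.2,3,0,0,-39],[15.5,-11.4,4,0,0,-47],[18.5,-13.6,5,0,0,-55],[21.5,-15.8,6.5,0,0,-63],[24.5,-18,8,0,0,-71],[27.5,-20.2,10,0,0,-79],[29.9,-21.9,11.2,0,0,-86],[29.9,-21.9,11.2,0,0,-86]],
  ],
  grip=-0.1,
  newtons=50,
)

```text
clock: 1.3
ee_pos: [396.1, -156.2, 127.5]
tool_rot: [0.573, 0.82, 0.0, -0.003]
wrist_force: [-0.6, -0.8, 0.8]
gripper_width: 47.0
grasp_force: 0.0
```

```bash
python3 - <<'E'
from h import *
im=shot("top"); s=r.get_state(); print(s['ee_pos'],s['tool_rot'],s['gripper_width'])
sc=shot("scene"); 
a=cv2.resize(im[170:270,290:400],None,fx=4,fy=4,interpolation=cv2.INTER_CUBIC); b=cv2.resize(sc[160:260,160:270],None,fx=4,fy=4,interpolation=cv2.INTER_CUBIC); 
cv2.imwrite("pics/above.png",np.hstack([a,b])[:, :800])
E
```

```text
[ 396.09985054 -158.01163509  128.66325712] [ 5.74457776e-01  8.18532248e-01 -2.38479857e-04 -1.77922353e-03] 46.58049369715586
```

View pics/above.png

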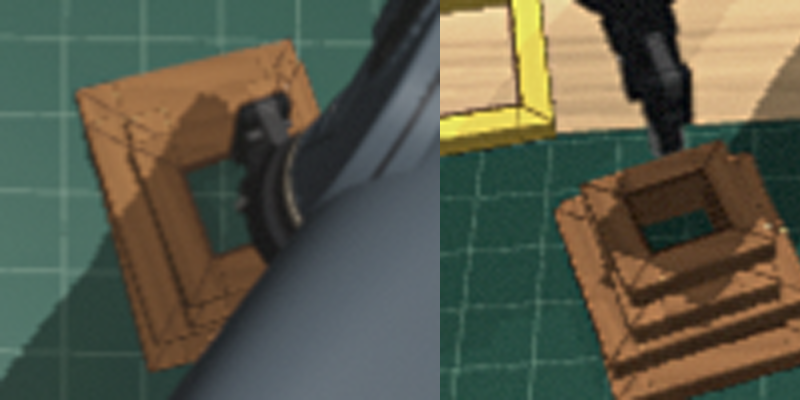

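```bash
python3 - <<'E'
from h import *
p=np.array([396.1,-158]);u=np.array([np.cos(.349),np.sin(.349)])
for k in(-30,0,30): P=[*(p+k*u),118]; print(k,proj("top",P),proj("scene",P))
E
python3 go.py 397.3,-160,66.5,110
```

```text
-30 [[363.19954269 244.64055801]] [[208.79364181 182.86799585]]
0 [[358.35765425 231.81883261]] [[212.53392899 190.3552938 ]]
30 [[353.5487053  219.12274996]] [[216.4003756  198.09958211]]
end row [np.float64(-0.0), np.float64(0.0), np.float64(6.4), -0.0] dist 64 -> [396.8, -160.0, 66.3, 109.7] from [396.8, -160.0, 130.3, 109.7]
```

carry_out(
  rows=[
    [[0,0,1,0,0,0],[0,0,2,0,0,0],[0,0,3,0,0,0],[0,0,4,0,0,0],[0,0,5,0,0,0],[0,0,5.7,0,0,0],[0,0,6.1,0,0,0],[0,0,6.4,0,0,0],[0,0,6.4,0,0,0],[0,0,6.4,0,0,0]],
  ],
)

```text
clock: 2.4
ee_pos: [397.1, -160.1, 66.7]
tool_rot: [0.576, 0.818, 0.0, 0.0]
wrist_force: [-0.2, -0.8, -0.2]
gripper_width: 47.2
grasp_force: 0.0
```

carry_out(
  rows=[
    [[0,0,0,0,0,0],[0,0,0,0,0,0],[0,0,0,0,0,0],[0,0,0,0,0,0],[0,0,0,0,0,0],[0,0,0,0,0,0],[0,0,0,0,0,0],[0,0,0,0,0,0]],
  ],
  grip=1,
  newtons=50,
)

```text
clock: 3.2
ee_pos: [397.3, -160.3, 67.0]
tool_rot: [0.576, 0.818, 0.0, 0.001]
wrist_force: [-0.9, -0.5, 5.2]
gripper_width: 22.2
grasp_force: 51.4
```

```bash
python3 go.py 397.3,-160,136,110
```

```text
end row [np.float64(-0.0), np.float64(0.0), np.float64(-7.0), -0.0] dist 70 -> [396.8, -160.0, 136.3, 109.7] from [396.8, -160.0, 66.3, 109.7]
```

carry_out(
  rows=[
    [[0,0,-0.3,0,0,0],[0,0,-0.8,0,0,0],[0,0,-1.6,0,0,0],[0,0,-2.6,0,0,0],[0,0,-3.8,0,0,0],[0,0,-5,0,0,0],[0,0,-6,0,0,0],[0,0,-7,0,0,0],[0,0,-7,0,0,0],[0,0,-7,0,0,0]],
  ],
)

```text
clock: 4.2
ee_pos: [396.9, -160.1, 136.6]
tool_rot: [0.576, 0.818, 0.0, 0.0]
wrist_force: [-0.5, -0.9, -2.1]
gripper_width: 22.4
grasp_force: 50.8
```

```bash
python3 - <<'E'
from h import *
shot("top","lift_t");im=shot("scene");s=r.get_state();print(s['ee_pos'],s['gripper_width'],s['grasp_force'])
crop(im,222,200,60,"lift_s",6)
E
```

```text
[ 396.41684349 -159.73347104  135.70566226] 22.401368317196702 50.75668752193451
```

View pics/lift_s.png

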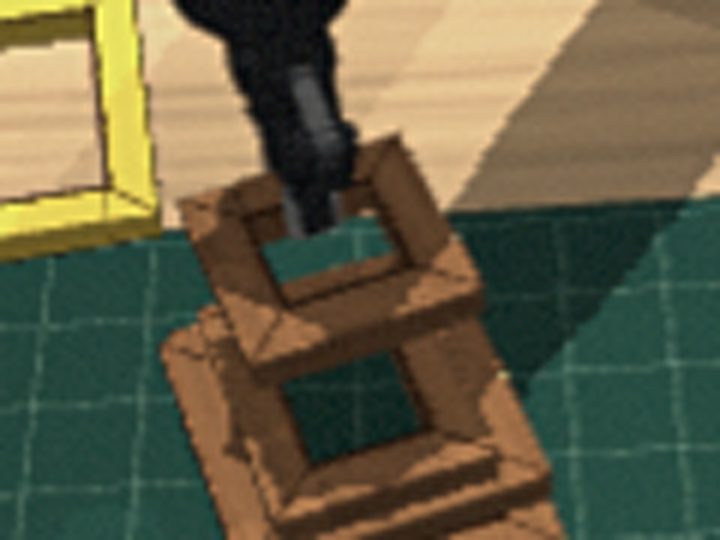

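```bash
python3 - <<'E'
from h import *
q=np.array([[182,203],[400,135],[484,283],[256,362]])
px=np.array([162,155])+(q+.5)/6-.5
w=ray("scene",px,141.5); print(w.round(1)); print(rect("scene",px,141.5)); 
a=np.radians(19.7);print(np.array([396.8,-160])+38*np.array([np.cos(a),np.sin(a)]))
E
```

```text
[[ 407.5 -206.6]
 [ 374.3 -115.1]
 [ 463.5  -81.6]
 [ 497.9 -173.1]]
(array([ 435.7, -144. ]), array([97.8, 96.4]), -69.7)
[ 432.5758807  -147.19038018]
```

```bash
python3 go.py 450,114,136,108 496.8,388.5,60,106 496.8,388.5,17.3,106
```

```text
end row [np.float64(24.0), np.float64(14.2), np.float64(0.0), 2.0] dist 279 -> [449.6, 113.8, 136.3, 107.7] from [396.8, -160.0, 136.3, 109.7]
end row [np.float64(24.7), np.float64(12.8), np.float64(7.6), 2.0] dist 289 -> [496.5, 388.1, 60.3, 105.7] from [449.6, 113.8, 136.3, 107.7]
end row [np.float64(0.0), np.float64(0.0), np.float64(4.3), -0.0] dist 43 -> [496.5, 388.1, 17.3, 105.7] from [496.5, 388.1, 60.3, 105.7]
```

carry_out(
  rows=[
    [[1,0.6,0,0,0,0],[3,1.8,0,0,0,0],[5.5,3.2,0,0,0,0.5],[8,4.7,0,0,0,1],[10.5,6.2,0,0,0,1],[13,7.7,0,0,0,1],[15.5,9.2,0,0,0,1.5],[18,10.6,0,0,0,1.5],[20.5,12.1,0,0,0,2],[22.5,13.3,0,0,0,2],[24,14.2,0,0,0,2]],
  ],
)

```text
clock: 5.4
ee_pos: [448.8, 116.2, 135.7]
tool_rot: [0.589, 0.808, -0.0, -0.001]
wrist_force: [-0.2, 0.0, -0.3]
gripper_width: 22.5
grasp_force: 50.7
```

carry_out(
  rows=[
    [[1.5,0.8,0,0,0,0],[4,2.1,0,0,0,0],[6.5,3.4,0,0,0,0.5],[9.5,4.9,0,0,0,1],[12.5,6.5,1,0,0,1],[15.5,8,2,0,0,1],[18.5,9.6,3,0,0,1.5],[21,10.9,4.5,0,0,2],[23,11.9,6,0,0,2],[24.2,12.5,7,0,0,2],[24.7,12.8,7.6,0,0,2],[24.7,12.8,7.6,0,0,2]],
  ],
)

```text
clock: 6.6
ee_pos: [495.2, 387.9, 58.8]
tool_rot: [0.604, 0.797, -0.001, -0.0]
wrist_force: [0.0, 0.5, -0.5]
gripper_width: 22.9
grasp_force: 50.7
```

carry_out(
  rows=[
    [[0,0,0.5,0,0,0],[0,0,1.2,0,0,0],[0,0,2,0,0,0],[0,0,2.7,0,0,0],[0,0,3.3,0,0,0],[0,0,3.8,0,0,0],[0,0,4.1,0,0,0],[0,0,4.3,0,0,0],[0,0,4.3,0,0,0],[0,0,4.3,0,0,0]],
  ],
)

```text
clock: 7.6
ee_pos: [496.5, 388.2, 18.1]
tool_rot: [0.604, 0.797, 0.0, 0.0]
wrist_force: [-2.3, -1.8, 3.5]
gripper_width: 22.7
grasp_force: 51.2
```

```bash
python3 - <<'E'
from h import *
a=shot("top");im=shot("scene");s=r.get_state();print(s['ee_pos'],s['gripper_width'],s['wrist_force'])
f=lambda i,x,y:cv2.resize(i[y-40:y+40,x-50:x+50],None,fx=4,fy=4,interpolation=cv2.INTER_CUBIC)
cv2.imwrite("pics/pl_d.png",np.hstack([f(a,131,181),f(im,427,240)]))
E
```

```text
[496.45326934 388.2164477   18.09439932] 22.406894886194948 [-1.98961659 -1.33512266  4.50347391]
```

View pics/pl_d.png

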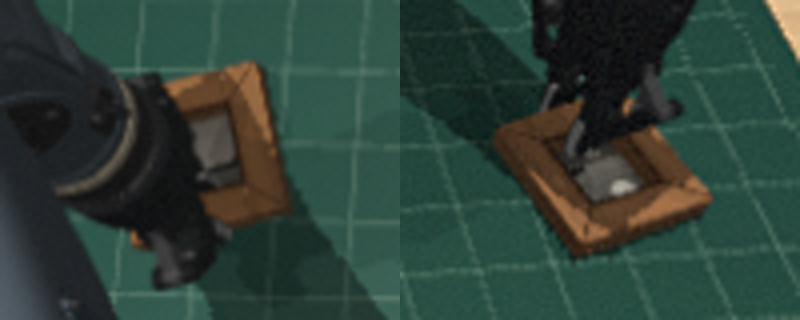

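carry_out(
  rows=[
    [[0,0,0,0,0,0],[0,0,0,0,0,0],[0,0,0,0,0,0],[0,0,0,0,0,0],[0,0,-0.4,0,0,0],[0,0,-1.2,0,0,0],[0,0,-2.5,0,0,0],[0,0,-4.5,0,0,0],[0,0,-6.5,0,0,0],[0,0,-8.5,0,0,0],[0,0,-10.5,0,0,0],[0,0,-12,0,0,0]],
  ],
  grip=-0.1,
)

```text
clock: 8.9
ee_pos: [497.2, 388.6, 140.7]
tool_rot: [0.604, 0.797, 0.002, 0.001]
wrist_force: [-0.0, 0.3, 0.3]
gripper_width: 47.0
grasp_force: 0.0
```

```bash
python3 go.py 496.5,388.1,137.3,105.7 350,130,137.3,110
```

```text
end row [np.float64(0.0), np.float64(0.0), np.float64(-12.0), 0.0] dist 120 -> [496.5, 388.1, 137.3, 105.7] from [496.5, 388.1, 17.3, 105.7]
end row [np.float64(-20.9), np.float64(-21.1), np.float64(0.0), -4.0] dist 297 -> [349.9, 129.8, 137.3, 109.7] from [496.5, 388.1, 137.3, 105.7]
```

carry_out(
  rows=[
    [[-1,-1,0,0,0,0],[-3,-3,0,0,0,0],[-5.5,-5.5,0,0,0,-1],[-8,-8.1,0,0,0,-1],[-10.5,-10.6,0,0,0,-2],[-13,-13.1,0,0,0,-2],[-15.5,-15.6,0,0,0,-3],[-18,-18.1,0,0,0,-3],[-20,-20.1,0,0,0,-4],[-20.9,-21.1,0,0,0,-4],[-20.9,-21.1,0,0,0,-4]],
  ],
)

```text
clock: 10.0
ee_pos: [349.4, 128.8, 138.2]
tool_rot: [0.577, 0.817, 0.0, 0.001]
wrist_force: [0.4, -0.2, 0.5]
gripper_width: 46.6
grasp_force: 0.0
```

```bash
cat >> h.py <<'E'
def oak(im):
    h=cv2.cvtColor(im,cv2.COLOR_BGR2HSV); return cv2.morphologyEx(cv2.inRange(h,(3,70,20),(24,255,255)),cv2.MORPH_OPEN,np.ones((2,2)))
def big(n,im,s,z,rad=45):
    m=oak(im); w=np.zeros_like(m); cv2.circle(w,s,rad,255,-1)
    cs,_=cv2.findContours(m&w,cv2.RETR_EXTERNAL,cv2.CHAIN_APPROX_NONE); return rect(n,max(cs,key=cv2.contourArea),z)
def pair(f,p,q,k=4):
    a=shot("top");b=shot("scene")
    g=lambda i,x,y:cv2.resize(i[y-45:y+45,x-50:x+50],None,fx=k,fy=k,interpolation=cv2.INTER_CUBIC)
    cv2.imwrite(f"pics/{f}.png",np.hstack([g(a,*p),g(b,*q)])); return a,b
E
python3 - <<'E'
from h import *
a,b=pair("c0",(347,220),(222,228))
print(big("top",a,(131,181),18),big("scene",b,(427,243),18))
E
```

```text
(array([530.3, 396.2]), array([105. , 104.1]), 16.5) (array([540.5, 399.3]), array([111.2, 108.9]), -74.5)
```

View pics/c0.png

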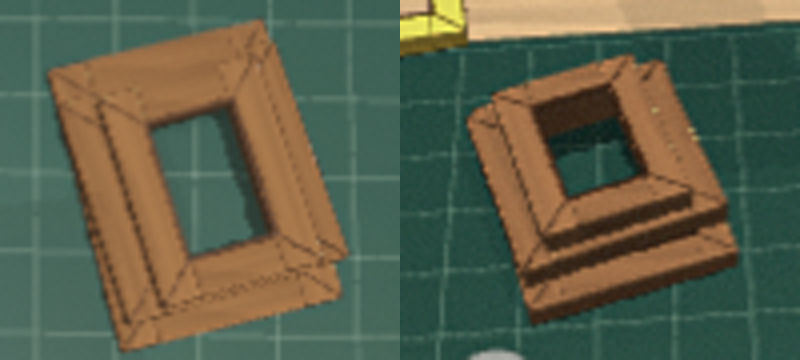

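```bash
python3 - <<'E'
from h import *
f=lambda q,o:np.array(o)+(np.array(q)+.5)/4-.5
print(rect("top",f([[149,127],[238,99],[275,233],[190,260]],(297,175)),54))
print(rect("scene",f([[137,108],[212,86],[244,172],[170,197]],(172,183)),54))
E
```

```text
(array([ 434. , -151.7]), array([84.8, 56.7]), 16.7)
(array([ 436.5, -146.4]), array([81.8, 52.7]), 16.6)
```

```bash
python3 go.py 384.2,-164.2,112,106.7 384.2,-164.2,49,106.7 384.2,-164.2,129,106.7 605.9,2.2,80,96.1 605.9,2.2,17.8,96.1
```

```text
end row [np.float64(-28.8), np.float64(-6.7), np.float64(2.5), 3.0] dist 297 -> [383.9, -164.0, 112.3, 106.7] from [349.9, 129.8, 137.3, 109.7]
end row [np.float64(-0.0), np.float64(0.0), np.float64(6.3), 0.0] dist 63 -> [383.9, -164.0, 49.3, 106.7] from [383.9, -164.0, 112.3, 106.7]
end row [np.float64(-0.0), np.float64(0.0), np.float64(-8.0), 0.0] dist 80 -> [383.9, -164.0, 129.3, 106.7] from [383.9, -164.0, 49.3, 106.7]
end row [np.float64(9.5), np.float64(26.0), np.float64(4.9), 11.0] dist 282 -> [605.6, 1.7, 80.3, 95.7] from [383.9, -164.0, 129.3, 106.7]
end row [np.float64(0.0), np.float64(0.0), np.float64(6.3), -0.0] dist 63 -> [605.6, 1.7, 17.3, 95.7] from [605.6, 1.7, 80.3, 95.7]
```

carry_out(
  rows=[
    [[-1.5,-0.3,0,0,0,0],[-4.5,-1,0,0,0,0],[-7.5,-1.7,0,0,0,1],[-10.5,-2.4,0,0,0,1],[-13.5,-3.1,0,0,0,1],[-16.5,-3.8,0,0,0,2],[-19.5,-4.5,0,0,0,2],[-22.5,-5.2,0,0,0,2],[-25.5,-5.9,1,0,0,3],[-28,-6.5,2,0,0,3],[-28.8,-6.7,2.5,0,0,3],[-28.8,-6.7,2.5,0,0,3]],
  ],
  grip=-0.1,
)

```text
clock: 11.3
ee_pos: [383.9, -164.0, 111.4]
tool_rot: [0.597, 0.802, 0.0, -0.001]
wrist_force: [-0.2, 0.1, 0.2]
gripper_width: 46.7
grasp_force: 0.0
```

carry_out(
  rows=[
    [[0,0,1,0,0,0],[0,0,2,0,0,0],[0,0,3,0,0,0],[0,0,4,0,0,0],[0,0,5,0,0,0],[0,0,5.6,0,0,0],[0,0,6,0,0,0],[0,0,6.3,0,0,0],[0,0,6.3,0,0,0],[0,0,6.3,0,0,0]],
  ],
)

```text
clock: 12.3
ee_pos: [384.1, -164.2, 49.6]
tool_rot: [0.597, 0.802, 0.0, 0.0]
wrist_force: [-0.4, 0.4, -0.0]
gripper_width: 47.0
grasp_force: 0.0
```

carry_out(
  rows=[
    [[0,0,0,0,0,0],[0,0,0,0,0,0],[0,0,0,0,0,0],[0,0,0,0,0,0],[0,0,0,0,0,0],[0,0,0,0,0,0],[0,0,0,0,0,0],[0,0,0,0,0,0]],
  ],
  grip=1,
  newtons=50,
)

```text
clock: 13.1
ee_pos: [384.4, -164.3, 50.0]
tool_rot: [0.597, 0.802, 0.0, 0.001]
wrist_force: [0.5, -0.5, 5.0]
gripper_width: 22.4
grasp_force: 51.8
```

carry_out(
  rows=[
    [[0,0,-0.3,0,0,0],[0,0,-0.8,0,0,0],[0,0,-1.6,0,0,0],[0,0,-2.6,0,0,0],[0,0,-3.8,0,0,0],[0,0,-5,0,0,0],[0,0,-6.2,0,0,0],[0,0,-7.3,0,0,0],[0,0,-8,0,0,0],[0,0,-8,0,0,0]],
  ],
)

```text
clock: 14.1
ee_pos: [384.7, -164.5, 130.9]
tool_rot: [0.597, 0.802, 0.0, 0.001]
wrist_force: [-0.6, -0.3, -0.9]
gripper_width: 23.0
grasp_force: 51.1
```

carry_out(
  rows=[
    [[0.5,1.2,0,0,0,0],[1.3,3.5,0,0,0,1],[2.3,6.3,0,0,0,2],[3.3,9,0,0,0,3],[4.3,11.8,0,0,0,4],[5.3,14.5,0,0,0,6],[6.3,17.2,0,0,0,7],[7.3,20,1,0,0,8],[8.3,22.7,2,0,0,9],[9,24.7,3.3,0,0,10],[9.5,26,4.4,0,0,11],[9.5,26,4.9,0,0,11]],
  ],
)

```text
clock: 15.3
ee_pos: [605.4, 4.1, 77.2]
tool_rot: [0.67, 0.742, -0.001, -0.002]
wrist_force: [-0.4, -0.1, -1.3]
gripper_width: 22.5
grasp_force: 51.0
```

```bash
python3 - <<'E'
from h import *
a,b=pair("c1",(285,137),(286,280))
s=r.get_state();print(s['ee_pos'],s['gripper_width'],s['grasp_force'])
E
```

```text
[604.01561097   2.5744275   77.94194416] 22.695773776199797 51.01451575756073
```

View pics/c1.png

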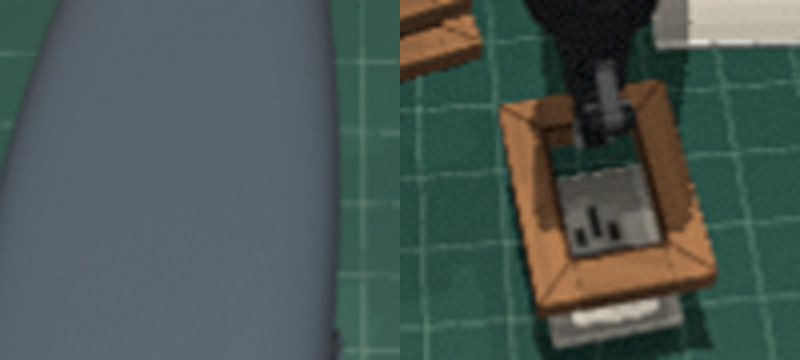

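```bash
python3 - <<'E'
from h import *
f=lambda q,o:np.array(o)+(np.array(q)+.5)/4-.5
print(rect("scene",f([[100,105],[260,80],[317,268],[140,303]],(236,235)),83))
print(rect("scene",f([[150,135],[238,116],[263,242],[176,260]],(236,235)),83))
E
```

```text
(array([659.2,   8.5]), array([127.7,  98.5]), 6.8)
(array([660.6,  11.2]), array([84.2, 53. ]), 5.4)
```

carry_out(
  rows=[
    [[0,0,0.5,0,0,0],[0,0,1.5,0,0,0],[0,0,2.5,0,0,0],[0,0,3.5,0,0,0],[0,0,4.5,0,0,0],[0,0,5.2,0,0,0],[0,0,5.7,0,0,0],[0,0,6,0,0,0],[0,0,6.3,0,0,0],[0,0,6.3,0,0,0],[0,0,6.3,0,0,0]],
  ],
)

```text
clock: 16.5
ee_pos: [605.8, 1.8, 19.0]
tool_rot: [0.671, 0.741, 0.0, 0.0]
wrist_force: [-2.9, 0.1, 4.8]
gripper_width: 22.6
grasp_force: 51.8
```

carry_out(
  rows=[
    [[0,0,0,0,0,0],[0,0,0,0,0,0],[0,0,0,0,0,0],[0,0,0,0,0,0],[0,0,-0.4,0,0,0],[0,0,-1.2,0,0,0],[0,0,-2.5,0,0,0],[0,0,-4.5,0,0,0],[0,0,-6.5,0,0,0],[0,0,-8.5,0,0,0],[0,0,-10.5,0,0,0],[0,0,-12,0,0,0]],
  ],
  grip=-0.1,
)

```text
clock: 17.7
ee_pos: [606.6, 1.7, 140.5]
tool_rot: [0.671, 0.741, 0.001, 0.001]
wrist_force: [0.3, -0.4, 0.6]
gripper_width: 47.1
grasp_force: 0.0
```

```bash
python3 go.py 605.6,1.7,137.3,95.7 350,80,137.3,106
```

```text
end row [np.float64(-0.0), np.float64(-0.0), np.float64(-12.0), 0.0] dist 120 -> [605.6, 1.7, 137.3, 95.7] from [605.6, 1.7, 17.3, 95.7]
end row [np.float64(10.3), np.float64(-24.7), np.float64(0.0), -10.0] dist 267 -> [349.6, 79.7, 137.3, 105.7] from [605.6, 1.7, 137.3, 95.7]
```

carry_out(
  rows=[
    [[0.5,-1.2,0,0,0,0],[1.5,-3.6,0,0,0,-1],[2.6,-6.2,0,0,0,-2],[3.8,-9,0,0,0,-3],[5,-12,0,0,0,-4],[6.2,-15,0,0,0,-5],[7.4,-17.8,0,0,0,-7],[8.6,-20.6,0,0,0,-8],[9.7,-23.3,0,0,0,-9],[10.3,-24.7,0,0,0,-10],[10.3,-24.7,0,0,0,-10]],
  ],
)

```text
clock: 18.8
ee_pos: [348.3, 80.2, 138.1]
tool_rot: [0.603, 0.798, 0.0, 0.0]
wrist_force: [0.7, 0.3, 0.7]
gripper_width: 46.6
grasp_force: 0.0
```

```bash
python3 - <<'E'
from h import *
a,b=pair("b0",(347,222),(222,232))
print(big("top",a,(285,137),18),big("scene",b,(286,295),18))
E
```

```text
(array([656.1,   3.7]), array([135.9, 101.7]), 6.2) (array([664.1,   9.8]), array([138.4, 101.9]), 6.0)
```

View pics/b0.png

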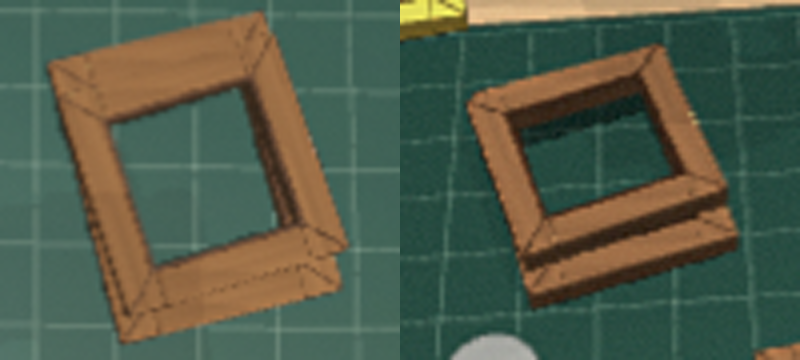

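```bash
python3 - <<'E'
from h import *
f=lambda q,o:np.array(o)+(np.array(q)+.5)/4-.5
print(rect("top",f([[108,122],[246,82],[301,223],[152,268]],(297,177)),36))
print(rect("scene",f([[108,115],[240,75],[286,178],[145,220]],(172,187)),36))
print(rect("scene",f([[70,100],[262,45],[328,188],[125,257]],(172,187)),36))
E
```

```text
(array([ 435.6, -148. ]), array([94.9, 92.4]), -72.4)
(array([ 440.9, -146.1]), array([97.8, 95.3]), 17.2)
(array([ 439.7, -144.5]), array([140.8, 138.1]), 17.2)
```

```bash
python3 go.py 382.2,-164.3,95,107.4 382.2,-164.3,31.3,107.4 382.2,-164.3,111,107.4 473.6,-374,80,74.7 473.6,-374,17.5,74.7
```

```text
end row [np.float64(-24.4), np.float64(-3.5), np.float64(4.2), -2.0] dist 250 -> [382.0, -164.7, 95.3, 107.7] from [349.6, 79.7, 137.3, 105.7]
end row [np.float64(0.0), np.float64(0.0), np.float64(6.4), 0.0] dist 64 -> [382.0, -164.7, 31.3, 107.7] from [382.0, -164.7, 95.3, 107.7]
end row [np.float64(0.0), np.float64(0.0), np.float64(-8.0), 0.0] dist 80 -> [382.0, -164.7, 111.3, 107.7] from [382.0, -164.7, 31.3, 107.7]
end row [np.float64(-22.7), np.float64(2.4), np.float64(3.1), 33.0] dist 231 -> [473.8, -373.6, 80.3, 74.7] from [382.0, -164.7, 111.3, 107.7]
end row [np.float64(-0.0), np.float64(-0.0), np.float64(6.3), 0.0] dist 63 -> [473.8, -373.6, 17.3, 74.7] from [473.8, -373.6, 80.3, 74.7]
```

carry_out(
  rows=[
    [[-1.5,-0.2,0,0,0,0],[-4,-0.6,0,0,0,0],[-6.5,-0.9,0,0,0,-1],[-9,-1.3,0,0,0,-1],[-12,-1.7,0,0,0,-1],[-15,-2.2,0,0,0,-1],[-18,-2.6,0,0,0,-2],[-21,-3,1,0,0,-2],[-23.3,-3.3,2.2,0,0,-2],[-24.4,-3.5,3.4,0,0,-2],[-24.4,-3.5,4.2,0,0,-2],[-24.4,-3.5,4.2,0,0,-2]],
  ],
  grip=-0.1,
)

```text
clock: 20.1
ee_pos: [380.8, -163.6, 93.5]
tool_rot: [0.59, 0.807, 0.0, -0.002]
wrist_force: [0.3, 0.3, -0.4]
gripper_width: 47.1
grasp_force: 0.0
```

carry_out(
  rows=[
    [[0,0,1,0,0,0],[0,0,2,0,0,0],[0,0,3,0,0,0],[0,0,4,0,0,0],[0,0,5,0,0,0],[0,0,5.7,0,0,0],[0,0,6.1,0,0,0],[0,0,6.4,0,0,0],[0,0,6.4,0,0,0],[0,0,6.4,0,0,0]],
  ],
)

```text
clock: 21.1
ee_pos: [382.2, -164.8, 31.6]
tool_rot: [0.59, 0.808, 0.0, 0.0]
wrist_force: [-0.8, -0.2, -0.3]
gripper_width: 47.1
grasp_force: 0.0
```

carry_out(
  rows=[
    [[0,0,0,0,0,0],[0,0,0,0,0,0],[0,0,0,0,0,0],[0,0,0,0,0,0],[0,0,0,0,0,0],[0,0,0,0,0,0],[0,0,0,0,0,0],[0,0,0,0,0,0]],
  ],
  grip=1,
  newtons=50,
)

```text
clock: 21.9
ee_pos: [382.5, -165.0, 32.0]
tool_rot: [0.59, 0.808, -0.0, 0.001]
wrist_force: [0.0, -0.5, 5.1]
gripper_width: 22.9
grasp_force: 52.1
```

carry_out(
  rows=[
    [[0,0,-0.3,0,0,0],[0,0,-0.8,0,0,0],[0,0,-1.6,0,0,0],[0,0,-2.6,0,0,0],[0,0,-3.8,0,0,0],[0,0,-5,0,0,0],[0,0,-6.2,0,0,0],[0,0,-7.3,0,0,0],[0,0,-8,0,0,0],[0,0,-8,0,0,0]],
  ],
)

```text
clock: 22.9
ee_pos: [382.8, -165.2, 112.9]
tool_rot: [0.59, 0.808, 0.0, 0.001]
wrist_force: [-0.1, -0.1, -1.1]
gripper_width: 22.5
grasp_force: 51.4
```

carry_out(
  rows=[
    [[-1,0.1,0,0,0,1],[-3,0.3,0,0,0,4],[-5.2,0.6,0,0,0,7],[-7.5,0.8,0,0,0,11],[-10,1,0,0,0,15],[-12.5,1.3,0,0,0,18],[-15,1.6,0,0,0,22],[-17.5,1.9,0.5,0,0,26],[-19.8,2.1,1.3,0,0,29],[-21.6,2.3,2,0,0,32],[-22.7,2.4,2.8,0,0,33],[-22.7,2.4,3.1,0,0,33]],
  ],
)

```text
clock: 24.1
ee_pos: [473.2, -374.3, 77.9]
tool_rot: [0.795, 0.606, -0.0, -0.001]
wrist_force: [-0.3, 0.0, -1.7]
gripper_width: 22.7
grasp_force: 51.4
```

```bash
python3 - <<'E'
from h import *
a,b=pair("b1",(439,187),(130,248))
s=r.get_state();print(s['ee_pos'],s['gripper_width'],s['grasp_force'])
E
```

```text
[ 472.82892728 -372.58981773   78.64104864] 22.853822969942545 51.369983553886414
```

View pics/b1.png

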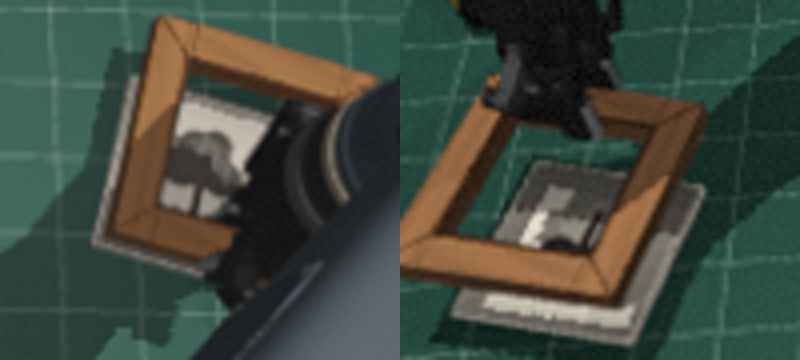

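```bash
python3 - <<'E'
from h import *
f=lambda q,o:np.array(o)+(np.array(q)+.5)/4-.5
for n,q,o in(("top",[[162,17],[110,238]],(389,142)),("scene",[[308,110],[222,290]],(80,203))):
    w=ray(n,f(q,o),83); print(w.round(1),w.mean(0),np.degrees(np.arctan2(*(w[0]-w[1])[::-1])),np.linalg.norm(w[0]-w[1]))
E
```

```text
[[ 612.1 -341.7]
 [ 475.1 -302.8]] [ 543.58499288 -322.2346982 ] -15.859610772955278 142.35286235550032
[[ 487.5 -298. ]
 [ 613.3 -331.8]] [ 550.41563473 -314.88486554] 164.97778239049475 130.29989042115412
```

carry_out(
  rows=[
    [[0,0,0.5,0,0,0],[0,0,1.5,0,0,0],[0,0,2.5,0,0,0],[0,0,3.5,0,0,0],[0,0,4.5,0,0,0],[0,0,5.2,0,0,0],[0,0,5.7,0,0,0],[0,0,6,0,0,0],[0,0,6.3,0,0,0],[0,0,6.3,0,0,0],[0,0,6.3,0,0,0]],
  ],
)

```text
clock: 25.3
ee_pos: [474.0, -373.8, 19.1]
tool_rot: [0.795, 0.607, 0.0, 0.0]
wrist_force: [-2.9, 3.7, 5.4]
gripper_width: 22.9
grasp_force: 52.2
```

carry_out(
  rows=[
    [[0,0,0,0,0,0],[0,0,0,0,0,0],[0,0,0,0,0,0],[0,0,0,0,0,0],[0,0,-0.4,0,0,0],[0,0,-1.2,0,0,0],[0,0,-2.5,0,0,0],[0,0,-4.5,0,0,0],[0,0,-6.5,0,0,0],[0,0,-8.5,0,0,0],[0,0,-10.5,0,0,0],[0,0,-12,0,0,0]],
  ],
  grip=-0.1,
)

```text
clock: 26.5
ee_pos: [474.6, -374.3, 140.5]
tool_rot: [0.795, 0.607, 0.0, 0.002]
wrist_force: [-0.5, 0.0, 0.3]
gripper_width: 46.8
grasp_force: 0.0
```

```bash
python3 go.py 473.8,-373.6,137.3,74.7 260,-360,137.3,100
```

```text
end row [np.float64(0.0), np.float64(-0.0), np.float64(-12.0), 0.0] dist 120 -> [473.8, -373.6, 137.3, 74.7] from [473.8, -373.6, 17.3, 74.7]
end row [np.float64(-4.3), np.float64(-21.0), np.float64(0.0), -25.0] dist 214 -> [259.9, -359.7, 137.3, 99.7] from [473.8, -373.6, 137.3, 74.7]
```

carry_out(
  rows=[
    [[-0.2,-1,0,0,0,0],[-0.6,-3,0,0,0,-3],[-1.1,-5.5,0,0,0,-6],[-1.6,-8,0,0,0,-9],[-2.2,-10.5,0,0,0,-12],[-2.7,-13,0,0,0,-15],[-3.2,-15.5,0,0,0,-18],[-3.7,-18,0,0,0,-21],[-4.1,-20,0,0,0,-24],[-4.3,-21,0,0,0,-25],[-4.3,-21,0,0,0,-25]],
  ],
)

```text
clock: 27.6
ee_pos: [258.1, -358.8, 136.4]
tool_rot: [0.646, 0.764, 0.0, -0.001]
wrist_force: [0.7, 0.2, -0.6]
gripper_width: 46.7
grasp_force: 0.0
```

```bash
python3 - <<'E'
from h import *
a,b=pair("a0",(347,222),(222,232))
print(big("top",a,(347,222),18,60),big("scene",b,(222,232),18,48))
print(big("top",a,(439,187),18),big("scene",b,(127,265),18))
E
```

```text
(array([ 434.9, -147.5]), array([180.6, 141.6]), 14.7) (array([ 448.7, -140.5]), array([190.3, 141.1]), 14.8)
(array([ 527. , -392.2]), array([145.7, 144.8]), -15.3) (array([ 535.7, -384.3]), array([149.4, 148.3]), -15.4)
```

View pics/a0.png

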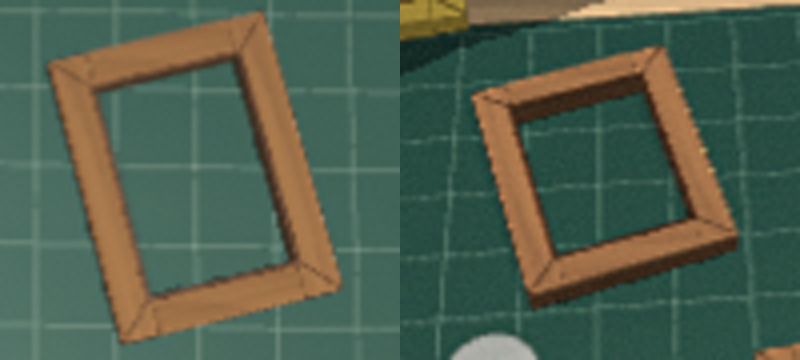

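```bash
python3 - <<'E'
from h import *
f=lambda q,o:np.array(o)+(np.array(q)+.5)/4-.5
print(rect("top",f([[94,90],[240,56],[298,262],[150,298]],(297,177)),18))
print(rect("scene",f([[115,107],[242,75],[297,218],[155,257]],(172,187)),18))
print(rect("scene",f([[73,95],[262,47],[336,233],[130,290]],(172,187)),18))
E
```

```text
(array([ 436.7, -146.4]), array([133.5,  94.6]), 14.6)
(array([ 440.1, -143. ]), array([133.7,  95.4]), 13.9)
(array([ 440.4, -144.4]), array([175.8, 137.6]), 14.7)
```

```bash
python3 go.py 362.8,-164.7,80,104.6 362.8,-164.7,13.3,104.6 362.8,-164.7,93,104.6 359.1,128,80,86.7 359.1,128,17.3,86.7
```

```text
end row [np.float64(17.5), np.float64(13.4), np.float64(5.7), -5.0] dist 228 -> [362.5, -164.6, 80.3, 104.7] from [259.9, -359.7, 137.3, 99.7]
end row [np.float64(-0.0), np.float64(0.0), np.float64(6.7), 0.0] dist 67 -> [362.5, -164.6, 13.3, 104.7] from [362.5, -164.6, 80.3, 104.7]
end row [np.float64(-0.0), np.float64(0.0), np.float64(-8.0), 0.0] dist 80 -> [362.5, -164.6, 93.3, 104.7] from [362.5, -164.6, 13.3, 104.7]
end row [np.float64(28.4), np.float64(7.1), np.float64(1.3), 18.0] dist 293 -> [359.1, 128.1, 80.3, 86.7] from [362.5, -164.6, 93.3, 104.7]
end row [np.float64(-0.0), np.float64(-0.0), np.float64(6.3), 0.0] dist 63 -> [359.1, 128.1, 17.3, 86.7] from [359.1, 128.1, 80.3, 86.7]
```

carry_out(
  rows=[
    [[1,0.8,0,0,0,0],[3,2.3,0,0,0,-1],[5.5,4.2,0,0,0,-1],[8,6.1,0,0,0,-2],[10.5,8,0,0,0,-3],[13,10,1,0,0,-4],[15.5,11.9,2.2,0,0,-5],[17,13,3.5,0,0,-5],[17.5,13.4,4.7,0,0,-5],[17.5,13.4,5.7,0,0,-5],[17.5,13.4,5.7,0,0,-5]],
  ],
  grip=-0.1,
)

```text
clock: 28.8
ee_pos: [361.3, -164.0, 78.5]
tool_rot: [0.611, 0.792, -0.0, -0.002]
wrist_force: [-0.4, -0.7, -0.0]
gripper_width: 47.1
grasp_force: 0.0
```

carry_out(
  rows=[
    [[0,0,1,0,0,0],[0,0,2,0,0,0],[0,0,3,0,0,0],[0,0,4,0,0,0],[0,0,5,0,0,0],[0,0,5.8,0,0,0],[0,0,6.3,0,0,0],[0,0,6.6,0,0,0],[0,0,6.7,0,0,0],[0,0,6.7,0,0,0]],
  ],
)

```text
clock: 29.8
ee_pos: [362.7, -164.7, 13.5]
tool_rot: [0.611, 0.792, 0.0, 0.0]
wrist_force: [-0.4, -1.1, -0.3]
gripper_width: 47.1
grasp_force: 0.0
```

carry_out(
  rows=[
    [[0,0,0,0,0,0],[0,0,0,0,0,0],[0,0,0,0,0,0],[0,0,0,0,0,0],[0,0,0,0,0,0],[0,0,0,0,0,0],[0,0,0,0,0,0],[0,0,0,0,0,0]],
  ],
  grip=1,
  newtons=60,
)

```text
clock: 30.6
ee_pos: [363.0, -165.0, 14.1]
tool_rot: [0.611, 0.792, -0.0, 0.001]
wrist_force: [-1.2, -0.1, 4.0]
gripper_width: 22.6
grasp_force: 63.3
```

carry_out(
  rows=[
    [[0,0,-0.3,0,0,0],[0,0,-0.8,0,0,0],[0,0,-1.6,0,0,0],[0,0,-2.6,0,0,0],[0,0,-3.8,0,0,0],[0,0,-5,0,0,0],[0,0,-6.2,0,0,0],[0,0,-7.3,0,0,0],[0,0,-8,0,0,0],[0,0,-8,0,0,0]],
  ],
)

```text
clock: 31.6
ee_pos: [363.4, -165.2, 94.9]
tool_rot: [0.611, 0.792, 0.0, 0.001]
wrist_force: [0.4, 0.3, -1.9]
gripper_width: 22.4
grasp_force: 62.5
```

carry_out(
  rows=[
    [[1.3,0.3,0,0,0,1],[4,1,0,0,0,2],[7,1.7,0,0,0,4],[10,2.5,0,0,0,6],[13,3.2,0,0,0,8],[16,4,0,0,0,10],[19,4.7,0,0,0,12],[22,5.5,0.3,0,0,14],[25,6.2,0.7,0,0,16],[27.3,6.8,1,0,0,17],[28.4,7.1,1.3,0,0,18],[28.4,7.1,1.3,0,0,18]],
  ],
)

```text
clock: 32.8
ee_pos: [357.9, 129.3, 79.2]
tool_rot: [0.726, 0.688, -0.001, -0.001]
wrist_force: [-0.3, -0.4, -2.3]
gripper_width: 22.5
grasp_force: 62.5
```

```bash
python3 - <<'E'
from h import *
a,b=pair("a1",(238,212),(320,210))
s=r.get_state();print(s['ee_pos'],s['gripper_width'],s['grasp_force'])
E
```

```text
[358.49540995 127.91704814  79.78535811] 22.52951362285307 62.49011278152466
```

View pics/a1.png

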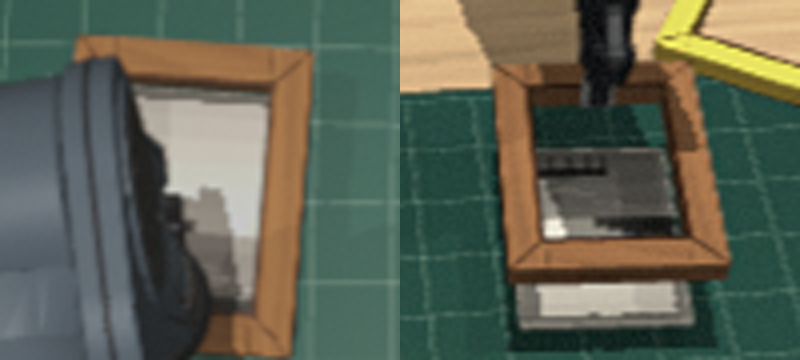

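```bash
python3 - <<'E'
from h import *
f=lambda q,o:np.array(o)+(np.array(q)+.5)/4-.5
print(rect("scene",f([[92,65],[290,60],[330,265],[110,268]],(270,165)),84.5))
w=ray("top",f([[77,37],[313,53],[293,357]],(188,167)),84.5);print(w.round(1),(w[0]+w[2])/2,np.degrees(np.arctan2(*(w[1]-w[2])[::-1])))
E
```

```text
(array([439.5, 123.3]), array([181. , 139.4]), -3.4)
[[526.4 189. ]
 [519.   50. ]
 [341.7  57.2]] [434.07467679 123.0959999 ] -2.3120439392805454
```

Frame a lines up with its photograph in both views (scene 438.6, 124.1; top 435.4, 123.0), so I set it down.

carry_out(
  rows=[
    [[0,0,0.5,0,0,0],[0,0,1.5,0,0,0],[0,0,2.5,0,0,0],[0,0,3.5,0,0,0],[0,0,4.5,0,0,0],[0,0,5.2,0,0,0],[0,0,5.7,0,0,0],[0,0,6,0,0,0],[0,0,6.3,0,0,0],[0,0,6.3,0,0,0],[0,0,6.3,0,0,0]],
  ],
)

```text
clock: 34.0
ee_pos: [359.1, 128.2, 19.0]
tool_rot: [0.727, 0.687, -0.0, 0.0]
wrist_force: [-4.9, -0.9, 8.2]
gripper_width: 22.4
grasp_force: 63.7
```

carry_out(
  rows=[
    [[0,0,0,0,0,0],[0,0,0,0,0,0],[0,0,0,0,0,0],[0,0,0,0,0,0],[0,0,-0.4,0,0,0],[0,0,-1.2,0,0,0],[0,0,-2.5,0,0,0],[0,0,-4.5,0,0,0],[0,0,-6.5,0,0,0],[0,0,-8.5,0,0,0],[0,0,-10.5,0,0,0],[0,0,-12,0,0,0]],
  ],
  grip=-0.1,
)

```text
clock: 35.2
ee_pos: [360.0, 128.3, 140.2]
tool_rot: [0.727, 0.687, 0.001, 0.001]
wrist_force: [-0.8, -0.0, -0.5]
gripper_width: 46.9
grasp_force: 0.0
```

carry_out(
  rows=[
    [[-1.5,0,0,0,0,0],[-4,0,0,0,0,0],[-7,0,0,0,0,0],[-10,0,0,0,0,0],[-13,0,0,0,0,0],[-16,0,0,0,0,0],[-19,0,0,0,0,0],[-22,0,0,0,0,0],[-24,0,0,0,0,0],[-24,0,0,0,0,0],[-24,0,0,0,0,0]],
  ],
)

```text
clock: 36.3
ee_pos: [345.4, -111.5, 138.2]
tool_rot: [0.728, 0.686, 0.0, 0.0]
wrist_force: [0.3, 0.1, -0.8]
gripper_width: 46.7
grasp_force: 0.0
```

```bash
python3 - <<'E'
from h import *
a=shot("top","end_t");b=shot("scene")
for k,p,q in(("a",(238,220),(320,224)),("b",(439,187),(127,265)),("c",(285,137),(286,295)),("d",(131,181),(427,243))):
    print(k,big("top",a,p,18),big("scene",b,q,18))
E
```

```text
a (array([434.7, 120.9]), array([182.2, 141.8]), -3.2) (array([444.7, 126.1]), array([192.8, 142.1]), -3.4)
b (array([ 527.7, -392.4]), array([144.8, 144.4]), 74.6) (array([ 535.8, -384.2]), array([149.5, 148.6]), -15.4)
c (array([656. ,   3.7]), array([135.9, 101.7]), 6.1) (array([664.2,   9.7]), array([138.6, 102. ]), 5.9)
d (array([530. , 395.9]), array([105.8, 103.9]), 16.0) (array([540.3, 399.3]), array([111.2, 108.7]), -74.4)
```

View pics/end_t.png

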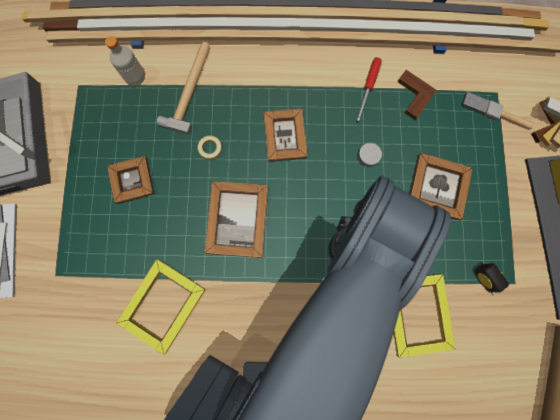

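The picture shows all four frames sitting over their photographs at (131,181), (285,137), (439,187) and (238,220). The tape roll at (209,147) and the tin at (370,154) are where they started. Handing in.

```bash
python3 -c "
from plant import r
print(r.sign_off())"
```

```text
the job is handed in; nothing more can be done
None
```

I laid all four frames over their own photographs in the required order, each within about 5 mm of centre and 1° of square by the camera measurements; the tape roll and tin stayed put, and I handed the job in at about 36 s (no verdict was returned).

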